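# Start a nutmeg in the spice grinder at half press

### The arm

A 6-joint arm with a two-finger parallel gripper is mounted at the origin on a cart in front of the work surface, level with it; the furniture and walls round the work are solid. World frame = base frame: x ahead of the robot, y to its left, z up, the work surface at z = 0. Lengths are in m, angles in rad, forces in N, time in s.
With the tool pointing down it reaches from about 0.35 to 0.975 m from the base axis. Payload 7.1 kg.
Tool frame: the origin (TCP) lies midway between the tips of the shut fingers; the grasp point (between the pads) lies 19 mm behind it; z points along the fingers, x is the direction in which the jaws open and shut, and the axes are right-handed (so a half turn about z gives the same grasp; the last joint's range is limited). The gripper opens to 88 mm and grips with 3 to 60 N. Pads are 20 mm wide; open, the fingers measure 115 mm over their backs; the gripper's body (75 mm by 178 mm) begins 61 mm behind the grasp point.
Start: joints at [-1.194, 0.423, 1.63, -0, 1.089, -0.019], TCP at [0.241, -0.577, 0.194] pointing down, gripper open.
Joint ranges: [-3, 3], [-0.9, 2.11], [0.09, 2.58], [-1.31, 4.45], [0.11, 2.69], [-2.54, 2.54]. Speed limits (rad/s): [2.39, 2.39, 3.01, 3.14, 3.14, 3.14].

### API

Orientations are given as a unit quaternion [w, x, y, z].
In Python, from station import move_pose, movel, movej, command_gripper, wait, inverse_kinematics, read_camera, camera_info, MotionError, job_done, get_time, get_joint_pos, get_qvel, get_effort, get_tcp_pos, get_ee_rot, get_ft_force, get_ft_torque, get_grip_width gives the robot as it stands. Calls block until the motion is done:
- move_pose(position, orientation): joint-space move of the TCP to a pose.
- movel(position, frame=None, v=0.15, until_force=None): straight line of the TCP; frame=None keeps the orientation; v is the mean speed in m/s. With until_force (N) it stops when the force on the tool has changed by that much, and returns True; else False.
- movej(angles): joint-space move.
- command_gripper(opening): opening from 0.0 (shut) to 1.0 (fully open); the grip force is fixed at half the most; returns when the fingers have stopped.
- wait(seconds).
- inverse_kinematics(position, orientation): joint angles nearest the present ones, or None.
- read_camera(name): name is "scene" or "top" or "wrist"; returns the picture (384x512x3 uint8, red, green, blue); there is no depth.
- camera_info(name): a dict with "intrinsics" (3x3 intrinsics, pixels), "T" (4x4, takes a point from camera to world coordinates); the wrist camera has in their place "tool_from_camera" (4x4, takes a point from camera to tool coordinates, whose origin is the TCP and whose axes are the tool frame's). Camera axes: x right, y up, looking along -z (the intrinsics and any distortion apply to the point x, -y, -z); pixel columns grow to the right and rows downward; lengths in m; the calibration is good to about 2 mm. A picture is of the moment at which its call begins: read the wrist's pose just before it. camera_info takes no time and is no camera call.
A pose or a line that the arm cannot do raises MotionError and nothing moves.
- job_done(): hands the job in, once; it reports no verdict.
Readings, each from a call of its own:
- get_time(): time.
- get_joint_pos(): joint angles.
- get_qvel(): joint speeds.
- get_effort(): joint torques, N m.
- get_tcp_pos(): TCP position.
- get_ee_rot(): TCP orientation.
- get_ft_force(): force on the tool from outside, world axes, zero at the start.
- get_ft_torque(): the same for the moment, N m.
- get_grip_width(): opening from 0.0 (shut) to 1.0 (fully open).
Only numpy, scipy, OpenCV 4.12 (cv2) and the standard library are available. Lean on these libraries where they do the work, as an engineer would, in place of code of your own. Each camera call takes 0.05 s, during which the arm holds its last target.

### The job

Put the whole nutmeg from the saucer into the steel cup of the spice grinder and set the lid on, with the rib on the lid's side down in the notch of the grinder's rim. The sprung lid is the grinder's switch and a hard nutmeg has to be cracked at the slow speed: press the lid down half way, until the top of the rib is level with the rim, never right down to the stop, keep it there, and finish with your hand still holding it pressed. Leave the two spice jars and the teaspoon beside the work where they are.

Things in the scene. Friction and masses are not known exactly. Their poses are not given: they have to be found in the camera images.
- grinder: Cordless spice grinder, fixed: upright steel cylinder on a black foot, 100 mm across, 116 mm tall. Origin: centre of its underside on the worktop; z up; rim notch on its -x side. At the top, from inside out: steel cup, its collar (72 mm outside, 69 at its top edge), an 8 mm well with a grey sprung ring, black rim wall (89 mm inside, 100 mm outside, top at 110 mm). The lid's skirt fits in the well
- cup_floor (a point): Middle of the cup's floor, 67 mm above the grinder's origin; a low fixed blade, 8 mm high, stands there. The cup is 65 mm wide and 49 mm deep below the collar's top, which lies 116 mm above the grinder's origin
- notch (a point): Middle of the notch in the black rim wall, at the height of the rim's top (110 mm), 47.5 mm from the grinder's axis. The notch is open above, about 17 mm wide and 24 mm deep; the lid's rib goes down in it
- switch_ring (a joint): Travel of the sprung grey ring, the switch, in m: 0 up (its top 102 mm above the grinder's origin), grows as it is pressed down, stop at 0.012; springs back. Push needed: 3.5 N to start and 0.7 N more per mm (7.7 N at 6 mm, 11.9 N at the stop); the lid's weight, about 1 N, does not move it. Slow speed: 6 mm, half press, when the top of the lid's rib is level with the rim
- lid: Loose hat-shaped lid of dark smoked plastic, 68 mm tall, about 90 g, standing upright on the worktop. Origin: centre of its skirt's underside; z up; rib on its -x side. Skirt 83 mm outside, 77 mm inside, 35 mm high, hollow below 30 mm. Crown to grip: 54 mm across, from 41 to 64 mm height, flat top at 68 mm. Seated on the ring, its origin is 102 mm above the grinder's origin, its top at 170 mm
- rib_top (a point): Top of the lid's rib, on the outside of the skirt, 47.5 mm from the lid's axis. The rib is 10 mm wide, reaches out to 49 mm from the axis, and runs from the skirt's underside up to 14 mm; with the lid seated but not pressed its top stands 6 mm above the rim
- nutmeg: Whole brown nutmeg, an egg shape 28 mm long and 24 mm thick, 12 g, lying on its side on the saucer. Origin: its centre; its x axis is its long axis
- saucer: Small white loose saucer, 104 mm across, 7 mm high at its rim, inner floor 5 mm above the worktop, 300 g. Origin: centre of its underside
- jar_near: Spice jar, 42 mm across and 100 mm tall, standing loose behind the grinder; leave it. Origin: centre of its underside
- jar_far: Spice jar, 42 mm across and 100 mm tall, standing loose at the left behind; leave it. Origin: centre of its underside
- teaspoon: Teaspoon, 130 mm long, 27 mm wide, 11 mm high, lying loose on the worktop in front at the right; leave it. Origin: centre of its underside
Things that resemble listed ones, but are neither listed nor needed, are in the scene too. What is shaped like the lid but red or turquoise is not meant.

How it is judged:
By the outcome, as a careful person would: the job done as asked, in the order asked, and still so for the second after the job is handed in, while the arm keeps its last pose, push and grip.
It also fails if it takes over 58 s, if anything falls off the work surface, if the arm or the gripper's body presses on something with over 40 N, if the wrist force passes 120 N, or if a joint passes its speed limit or range.

## Working session

There is one attempt and no reset: what is moved stays moved. The work goes in short steps, each a Python script; the robot and the scene stay as the last script left them, time stands still between calls to the robot, and variables do not carry over. Pictures are saved under pics/ and viewed, and the job is handed in when it is done.

```bash
ls; mkdir -p pics
python3 - <<'E'
from station import *
import cv2
for n in ["scene","top","wrist"]:
    im=read_camera(n); cv2.imwrite(f"pics/{n}0.png",cv2.cvtColor(im,cv2.COLOR_RGB2BGR))
    print(n,camera_info(n))
print(get_time(),get_tcp_pos(),get_ee_rot(),get_ft_force(),get_grip_width())
E
```

```text
pics
scene {'intrinsics': array([[390.18796931,   0.        , 256.72988776],
       [  0.        , 390.18796931, 191.25120309],
       [  0.        ,   0.        ,   1.        ]]), 'T': array([[-0.870498  ,  0.19009805, -0.45397793,  0.06993769],
       [-0.49143094, -0.38631448,  0.78054901,  0.78004313],
       [-0.02699741,  0.90256515,  0.42970605,  0.56506449],
       [ 0.        ,  0.        ,  0.        ,  1.        ]])}
top {'intrinsics': array([[364.77323269,   0.        , 262.29184044],
       [  0.        , 364.77323269, 192.86709656],
       [  0.        ,   0.        ,   1.        ]]), 'T': array([[-0.00475271,  0.98948209, -0.14457734,  0.43290046],
       [-0.99998769, -0.00449682,  0.00209667, -0.03529637],
       [ 0.00142448,  0.14458552,  0.98949128,  0.94774409],
       [ 0.        ,  0.        ,  0.        ,  1.        ]])}
wrist {'intrinsics': array([[283.64096633,   0.        , 252.35622843],
       [  0.        , 283.64096633, 193.30652814],
       [  0.        ,   0.        ,   1.        ]]), 'tool_from_camera': array([[ 9.99999533e-01,  3.13141876e-04,  9.14582586e-04,
        -3.66348797e-04],
       [ 5.28713629e-04, -9.69206695e-01, -2.46248051e-01,
        -6.63433682e-02],
       [ 8.09308989e-04,  2.46248420e-01, -9.69206408e-01,
        -1.90826887e-01],
       [ 0.00000000e+00,  0.00000000e+00,  0.00000000e+00,
         1.00000000e+00]])}
0.15 [ 0.24083022 -0.57624889  0.1933999 ] [-3.16874758e-04  8.32333977e-01 -5.54274142e-01 -4.75930668e-04] [ 0.61828925  0.06585506 -0.77183317] 1.0015320816919917
```

View pics/top0.png

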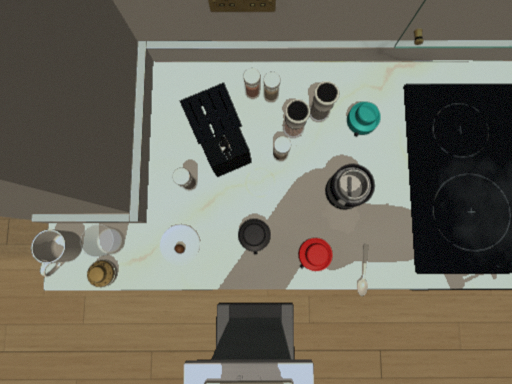

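View pics/scene0.png

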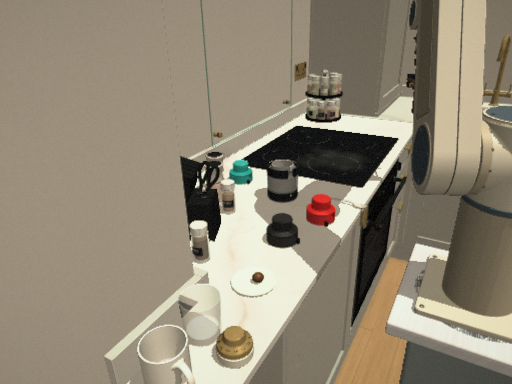

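Run:
```python
import cv2
im=cv2.imread("pics/top0.png")
cv2.imwrite("pics/top0z.png",cv2.resize(im[90:290,150:410],None,fx=3,fy=3,interpolation=cv2.INTER_CUBIC))
```

```text
(no output)
```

View pics/top0z.png

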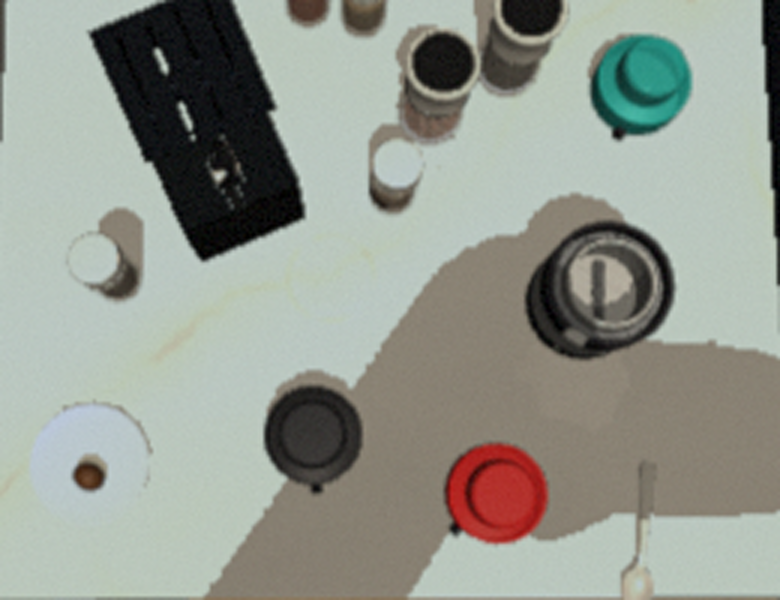

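Top view: dark lid crown about (255,235) with its rib at (256,253), nutmeg (180,248), and grinder (352,187) with its notch near (342,203). The red and turquoise lids and the jars are distractors.

```bash
cat > h.py <<'E'
from station import *
import numpy as np, cv2
from scipy.spatial.transform import Rotation as R
def save(im,n,crop=None,f=1):
    im=cv2.cvtColor(im,cv2.COLOR_RGB2BGR)
    if crop: im=im[crop[1]:crop[3],crop[0]:crop[2]]
    cv2.imwrite(f"pics/{n}.png",cv2.resize(im,None,fx=f,fy=f,interpolation=cv2.INTER_CUBIC))
def camT(name,tcp=None,q=None):
    ci=camera_info(name)
    if name!="wrist": return ci["intrinsics"],ci["T"]
    T=np.eye(4);T[:3,:3]=R.from_quat(np.roll(q,-1)).as_matrix();T[:3,3]=tcp
    return ci["intrinsics"],T@ci["tool_from_camera"]
def p2w(K,T,uv,z):
    d=np.array([(uv[0]-K[0,2])/K[0,0],-(uv[1]-K[1,2])/K[1,1],-1.]);d=T[:3,:3]@d
    return T[:3,3]+d*(z-T[2,3])/d[2]
def w2p(K,T,p):
    c=T[:3,:3].T@(np.asarray(p)-T[:3,3]);return np.array([K[0,2]+K[0,0]*c[0]/-c[2],K[1,2]+K[1,1]*c[1]/c[2]])
def down(a): # tool pointing down, tool x axis at world angle a
    x=np.array([np.cos(a),np.sin(a),0]);z=np.array([0,0,-1.]);y=np.cross(z,x)
    return np.roll(R.from_matrix(np.c_[x,y,z]).as_quat(),1)
E
python3 - <<'E'
from h import *
K,T=camT("top")
def z3(u,v): return (150+u/3-.33,90+v/3-.33)
for n,uv,z in [("lidtop",z3(315,434),.068),("rib",z3(317,488),.010),("lidskirt",z3(313,436),.035),("nutmeg",z3(90,474),.017),("saucer",z3(91,460),.007),("notch",z3(575,338),.11),("grRim",z3(603,288),.11),("jar1",z3(397,165),.1),("jar2",z3(95,258),.1),("red",z3(499,493),.068),("spoon",z3(642,530),.005)]:
    print(n,p2w(K,T,uv,z).round(4))
print(get_ft_force(), R.from_quat(np.roll(get_ee_rot(),-1)).as_matrix().round(3))
E
```

```text
lidtop [ 0.461  -0.0184  0.068 ]
rib [ 0.4175 -0.0189  0.01  ]
lidskirt [ 0.4605 -0.0161  0.035 ]
nutmeg [0.4301 0.1718 0.017 ]
saucer [0.4419 0.1735 0.007 ]
notch [ 0.5323 -0.2198  0.11  ]
grRim [ 0.5713 -0.2429  0.11  ]
jar1 [ 0.6732 -0.0849  0.1   ]
jar2 [0.5987 0.1541 0.1   ]
red [ 0.4138 -0.1643  0.068 ]
spoon [ 0.381  -0.2937  0.005 ]
[ 0.61828925  0.06585506 -0.77183317] [[ 0.386 -0.923 -0.   ]
 [-0.923 -0.386  0.001]
 [-0.001  0.    -1.   ]]
```

Run:
```python
from h import *
print(get_joint_pos().round(3))
move_pose([.5713,-.2429,.206],down(np.deg2rad(59.5)))
wait(.3)
p,q=get_tcp_pos(),get_ee_rot(); im=read_camera("wrist"); np.savez("g.npz",p=p,q=q,im=im); save(im,"w_grind",None,1.5)
print(p,q,get_time(),get_joint_pos().round(3))
move_pose([.461,-.0175,.158],down(np.deg2rad(90)))
wait(.3)
p,q=get_tcp_pos(),get_ee_rot(); im=read_camera("wrist"); np.savez("l.npz",p=p,q=q,im=im); save(im,"w_lid",None,1.5)
print(p,q,get_time(),get_joint_pos().round(3))
move_pose([.430,.172,.12],down(np.deg2rad(90)))
wait(.3)
p,q=get_tcp_pos(),get_ee_rot(); im=read_camera("wrist"); np.savez("n.npz",p=p,q=q,im=im); save(im,"w_nut",None,1.5)
print(p,q,get_time(),get_joint_pos().round(3),get_ft_force())
```

```text
[-1.194  0.424  1.63  -0.     1.089 -0.019]
[ 0.5710988  -0.24345769  0.20601819] [ 4.18235885e-05  8.68450309e-01  4.95776219e-01 -1.29029222e-05] 2.2167 [-0.422  0.404  1.63  -0.     1.108 -1.46 ]
[ 0.46151284 -0.01815258  0.15803785] [1.21990024e-04 7.07592338e-01 7.06620874e-01 9.07069002e-05] 3.5667 [-0.065  0.236  2.01  -0.     0.895 -1.634]
[0.43049796 0.17112459 0.12024045] [1.18004636e-04 7.07742205e-01 7.06470745e-01 2.09347061e-04] 4.7167 [ 0.353  0.301  2.035 -0.     0.805 -1.216] [0.63715628 0.58377451 0.65706238]
```

View pics/w_grind.png

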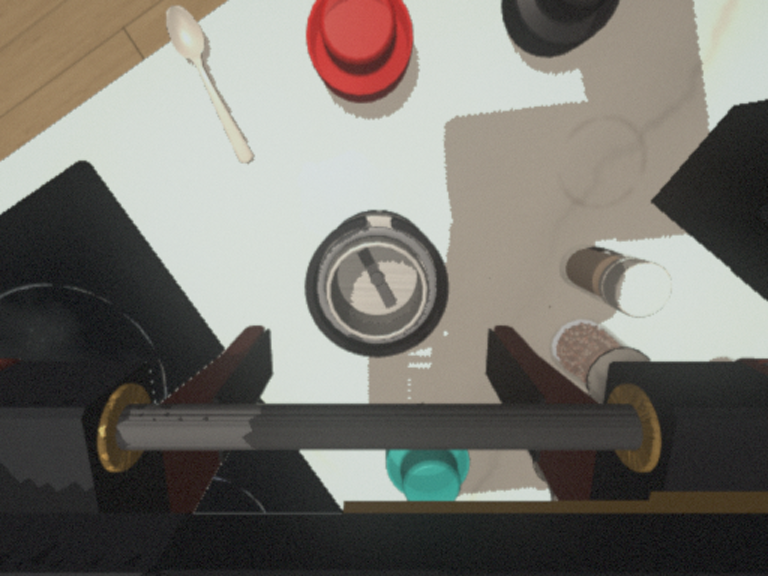

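View pics/w_lid.png

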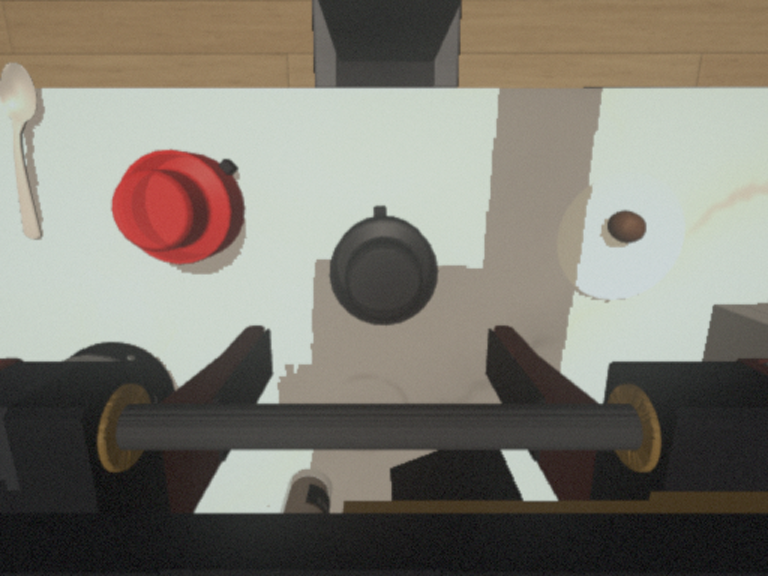

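View pics/w_nut.png

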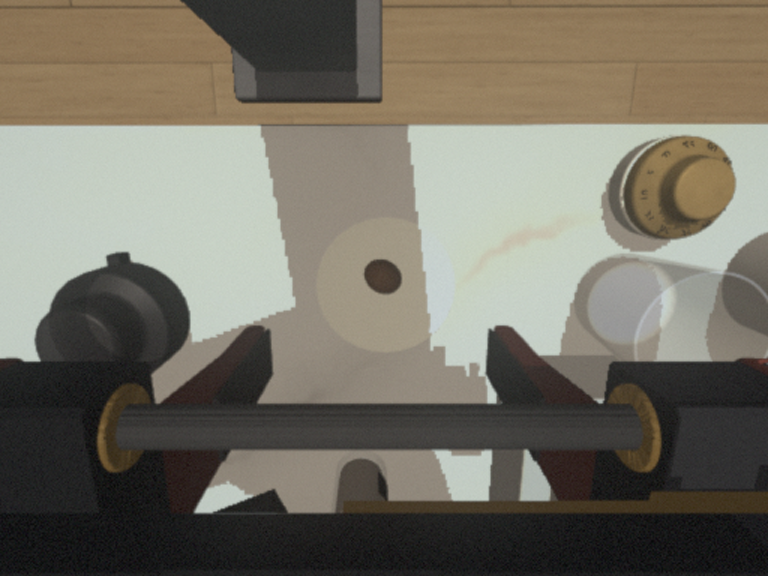

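Run:
```python
from h import *
def cr(n,x0,y0,x1,y1,g,f):
    im=np.load(n+".npz")["im"][y0:y1,x0:x1]
    im=(255*(im/255.)**g).astype(np.uint8); return cv2.resize(im,None,fx=f,fy=f,interpolation=cv2.INTER_CUBIC)
save(cr("g",195,130,305,245,.6,5),"zg")
save(cr("l",210,130,300,225,.5,6),"zl")
save(cr("n",235,160,275,205,.5,10),"zn")
```

```text
(no output)
```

View pics/zg.png

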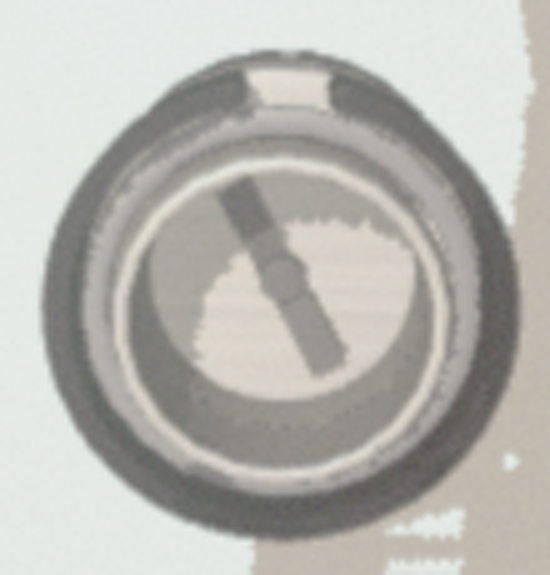

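View pics/zl.png

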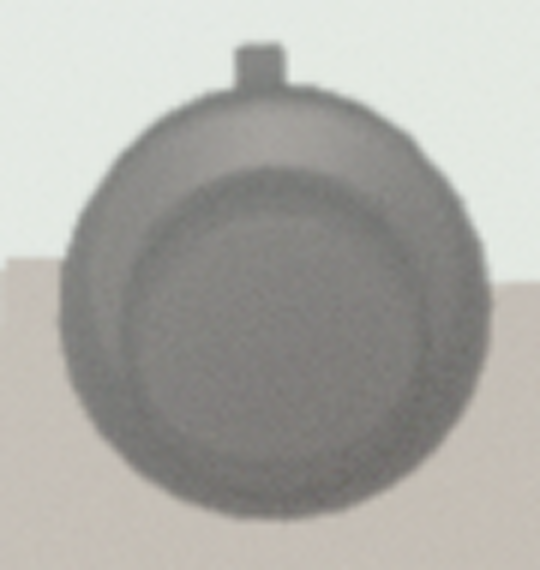

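View pics/zn.png

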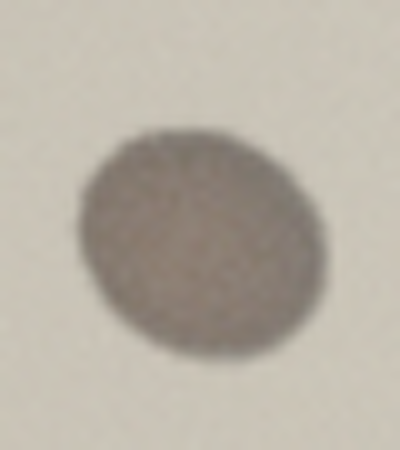

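```bash
cat > fit.py <<'E'
from h import *
from scipy.optimize import least_squares
th=np.linspace(0,2*np.pi,721)
def circ(K,T,c,d,z): return np.array([w2p(K,T,[c[0]+d/2*np.cos(t),c[1]+d/2*np.sin(t),z]) for t in th])
def ext(P): return np.array([P[:,0].min(),P[:,0].max(),P[:,1].min(),P[:,1].max()])
def cv(v,off,f): return (np.array(v)+.5)/f-.5+off
def load(n): d=np.load(n+".npz"); return camT("wrist",d["p"],d["q"])
K,T=load("g")
m=lambda l,r,t,b,ox,oy,f: np.r_[cv([l,r],ox,f),cv([t,b],oy,f)]
ob=m(113,449,156,484,195,130,5); rim=m(42,520,52,540,195,130,5)
f=lambda s: np.r_[ext(circ(K,T,s[:2],s[2],.116))-ob]
r=least_squares(f,[.571,-.243,.069]);print("collar",r.x,r.fun.round(2))
f=lambda s:(ext(circ(K,T,s[:2],.1,.110))-rim)[[0,1,3]]
r2=least_squares(f,[.571,-.243]);print("rim",r2.x,r2.fun.round(2))
g=(r.x[:2]+r2.x)/2
for z in (.110,):
  for v in (75,100):
    L=p2w(K,T,[cv(246,195,5),cv(v,130,5)],z);Rr=p2w(K,T,[cv(330,195,5),cv(v,130,5)],z)
    mid=(L+Rr)/2;d=mid[:2]-g;print("notch",mid,np.linalg.norm(L-Rr),np.hypot(*d),np.rad2deg(np.arctan2(d[1],d[0])))
K,T=load("l")
ob=m(60,491,84,520,210,130,6)
for z in (.03,.035):
  f=lambda s:(ext(np.r_[circ(K,T,s[:2],.083,z),circ(K,T,s[:2],.083,0)])-ob)
  r=least_squares(f,[.461,-.018]);print("lid",z,r.x,r.fun.round(2))
l=r.x
crown=m(126,424,205,465,210,130,6)
f=lambda s:(ext(circ(K,T,s[:2],s[2],.068))-crown)
r=least_squares(f,[.461,-.018,.05]);print("crown",r.x,r.fun.round(2))
for z in (0,.014):
    p=p2w(K,T,[cv(261,210,6),cv(50,130,6)],z);d=p[:2]-l;print("rib",p,np.hypot(*d),np.rad2deg(np.arctan2(d[1],d[0])))
K,T=load("n")
c=np.load("n.npz")["im"][160:205,235:275].astype(float).sum(2)
mask=(c<(c.min()+c.max())/2).astype(np.uint8)
cn=max(cv2.findContours(mask,0,1)[0],key=cv2.contourArea);e=cv2.fitEllipse(cn);print(e)
cx,cy=e[0][0]+235,e[0][1]+160
p=p2w(K,T,[cx,cy],.017);a=np.deg2rad(e[2]+90)
p2=p2w(K,T,[cx+5*np.cos(a),cy+5*np.sin(a)],.017);print("nut",p,np.rad2deg(np.arctan2(*(p2-p)[:2][::-1])))
E
python3 fit.py
```

```text
collar [ 0.5747505  -0.24712688  0.06895575] [-0.13  0.13  0.13 -0.14]
rim [ 0.57463373 -0.24708442] [-0.18  0.18  0.02]
notch [ 0.5324121 -0.2204319  0.11     ] 0.0167963175803753 0.049990881493102754 147.75285892801824
notch [ 0.53668442 -0.22295815  0.11      ] 0.016868660326112245 0.04502984094221805 147.57090872980152
lid 0.03 [ 0.46158303 -0.0142265 ] [-0.24  0.24 -0.1   0.12]
lid 0.035 [ 0.46077128 -0.0142843 ] [-0.81  0.81 -0.77  0.85]
crown [ 0.4575022  -0.0147499   0.04779418] [ 1.28 -1.28 -1.29  1.34]
rib [ 0.4134274  -0.01684428  0.        ] 0.04741303880314838 -176.90491995736343
rib [ 0.41264216 -0.01688812  0.014     ] 0.0481994985474479 -176.90327315737983
((19.863445281982422, 23.909358978271484), (21.114110946655273, 25.2117862701416), 123.26207733154297)
nut [0.42731695 0.17410776 0.017     ] -123.96984940467611
```

Wrist views: grinder collar fits at (0.5747,-0.2471) with the notch at 147.7°. The lid fits at (0.4616,-0.0142) with its rib at 183.1°. The nutmeg is on the saucer with its long axis at about 56°. Next I grasp the nutmeg across its thickness.

Run:
```python
from h import *
q=down(np.deg2rad(-34)); x,y=.4285,.173
command_gripper(.5)
move_pose([x,y,.06],q)
print(movel([x,y,.007],v=.06,until_force=3.0),get_tcp_pos(),get_ft_force())
command_gripper(0.0)
print(get_grip_width()*88)
movel([x,y,.09],v=.12); wait(.1)
print(get_grip_width()*88,get_time())
save(read_camera("wrist"),"nutheld",None,1.5)
save(read_camera("top"),"top1",(150,90,410,290),3)
```

```text
False [0.42873023 0.17308739 0.00720084] [-0.6196006  -0.57244776 -0.10497937]
0.6453824028857178
0.7846981842939753 10.1833
```

View pics/nutheld.png

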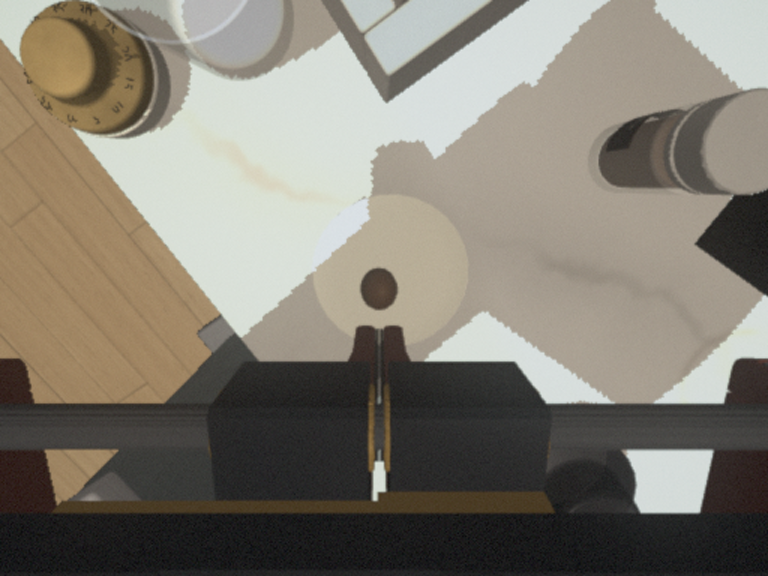

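The grasp missed: the fingers are shut and the nutmeg is still on the saucer at (378,288). I'll measure where it lies now.

Run:
```python
from h import *
p,q=get_tcp_pos(),get_ee_rot();im=read_camera("wrist");np.savez("n2.npz",p=p,q=q,im=im)
K,T=camT("wrist",p,q);print(p,w2p(K,T,p))
x0,y0=232,170
c=im[y0:y0+45,x0:x0+40].astype(float).sum(2);mask=(c<(c.min()+c.max())/2).astype(np.uint8)
cn=max(cv2.findContours(mask,0,1)[0],key=cv2.contourArea);e=cv2.fitEllipse(cn);print(e)
cx,cy=e[0][0]+x0,e[0][1]+y0
P=p2w(K,T,[cx,cy],.017);a=np.deg2rad(e[2]+90)
p2=p2w(K,T,[cx+5*np.cos(a),cy+5*np.sin(a)],.017);print("nut",P,np.rad2deg(np.arctan2(*(p2-P)[:2][::-1])))
t=R.from_quat(np.roll(q,-1)).as_matrix().T@(P-p);print("in tool",t)
save(im,"zn2",(210,150,300,260),6)
```

```text
[0.427957   0.17280485 0.08925976] [253.45923867 218.21829359]
((20.106687545776367, 22.296558380126953), (23.66267204284668, 27.249897003173828), 175.3102264404297)
nut [0.42747618 0.17412065 0.017     ] 60.50789099746597
in tool [-0.00106831 -0.00091527  0.07225965]
```

View pics/zn2.png

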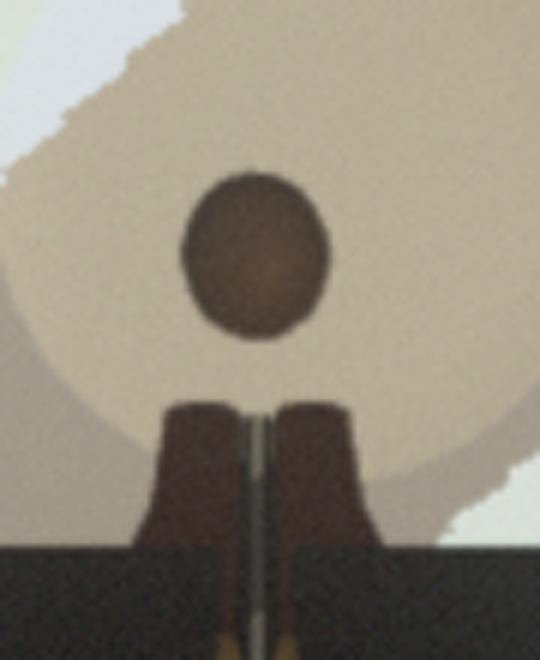

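View pics/top1.png

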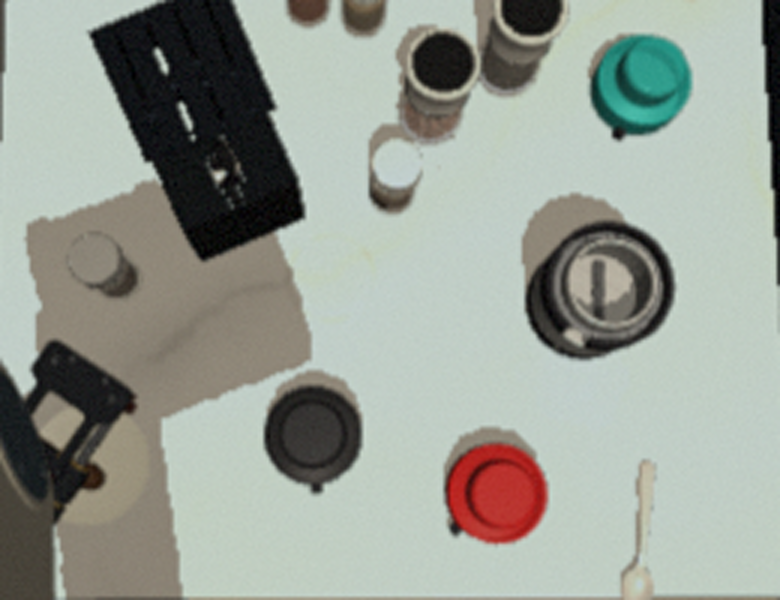

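Run:
```python
from h import *
q=down(np.deg2rad(-31)); x,y=.428,.1735
t0=get_time();command_gripper(.5);print(get_time()-t0)
move_pose([x,y,.05],q)
movel([x,y,.007],v=.08,until_force=3.0)
ims=[]
for g in (.5,.34,.26,.2):
    if g<.5: t0=get_time();command_gripper(g);print(get_time()-t0)
    print(g,get_grip_width()*88,get_tcp_pos(),get_ft_force());im=read_camera("wrist")[150:260,190:320];ims.append(cv2.resize(im,None,fx=3,fy=2.7,interpolation=cv2.INTER_CUBIC))
save(np.vstack([np.hstack(ims[:2]),np.hstack(ims[2:])]),"close")
save(read_camera("scene"),"close_s",(190,230,330,320),5)
print(get_time())
```

```text
0.8250000000000011
0.5 43.69807125830328 [0.42821581 0.17358713 0.00724158] [-0.65345318 -0.15948977  0.65756578]
0.4499999999999993
0.34 30.28284129672243 [0.42804274 0.17352077 0.00710654] [ 0.2271948   0.93928525 -0.395551  ]
0.35829999999999984
0.26 22.84011684581687 [0.42796469 0.17348166 0.00696723] [0.84225531 0.24079218 0.2020478 ]
0.33340000000000103
0.2 17.7295062096562 [0.42800687 0.17349344 0.00699911] [-0.30864801  0.01983379 -0.39853666]
13.5167
```

View pics/close.png

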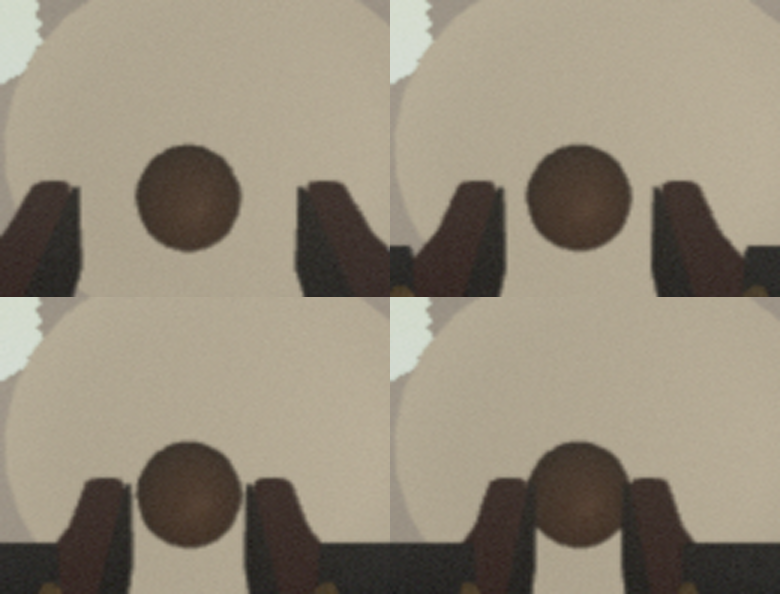

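View pics/close_s.png

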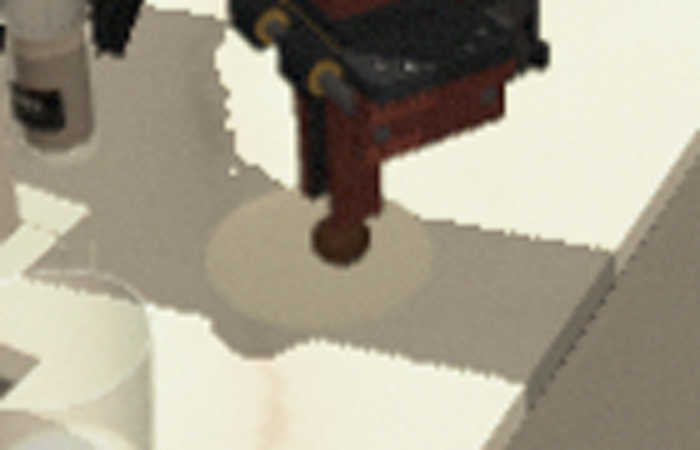

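Closing pictures: the fingers overlap the nutmeg's image without moving it, so their tips seem to be above it. I'll project the TCP into the scene view to check the tip height.

Run:
```python
from h import *
K,T=camT("scene");p=get_tcp_pos();im=read_camera("scene").copy()
im=cv2.resize(im[210:310,190:330],None,fx=5,fy=5,interpolation=cv2.INTER_CUBIC)
for z,c in ((.007,(0,255,0)),(.026,(255,255,0)),(.046,(0,255,255))):
    u,v=w2p(K,T,[p[0],p[1],z]);print(z,u,v);cv2.circle(im,(int((u-190+.5)*5),int((v-210+.5)*5)),4,c,-1)
save(im,"proj")
```

```text
0.007 257.3820360483687 280.9426804497569
0.026 257.15748583474914 274.0744695738215
0.046 256.9165058932896 266.70373040534906
```

View pics/proj.png

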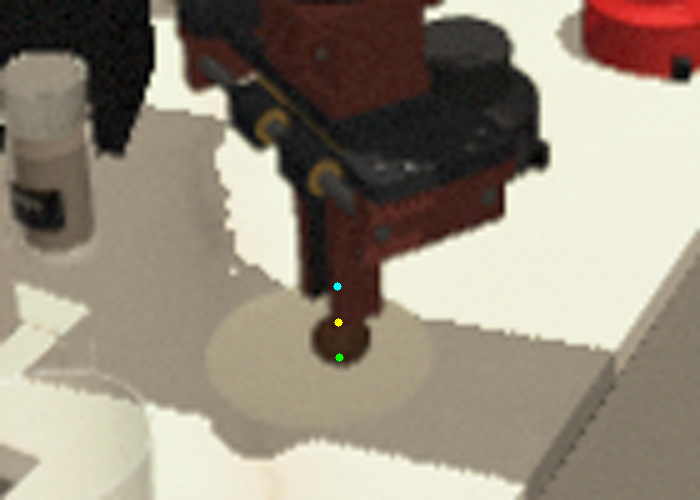

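The tips are in fact about 20 mm above the reported TCP (the near tip is seen at roughly z = 0.027). I'll reopen and go down guarded by force.

Run:
```python
from h import *
command_gripper(.45)
p=get_tcp_pos()
print(movel([p[0],p[1],-.020],v=.03,until_force=2.5),get_tcp_pos(),get_ft_force(),get_time())
save(read_camera("scene"),"s3",(190,210,330,310),5)
save(read_camera("wrist"),"w3",(190,150,320,260),5)
```

```text
False [ 0.42811377  0.17353805 -0.01989999] [ 0.03883973 -0.03669642  0.30348554] 15.1667
```

View pics/s3.png

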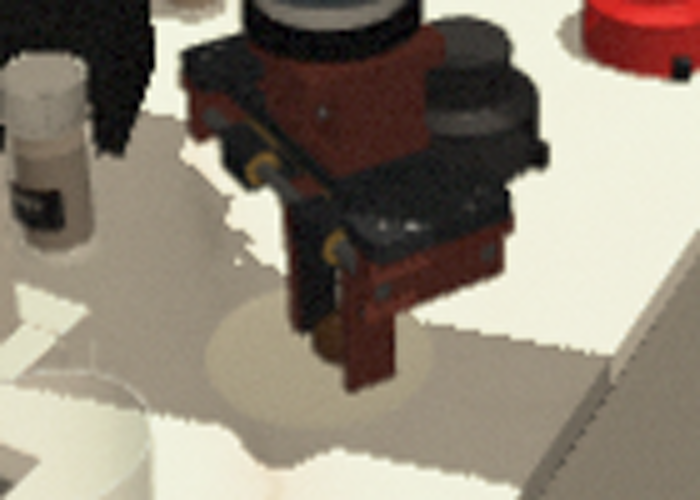

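View pics/w3.png

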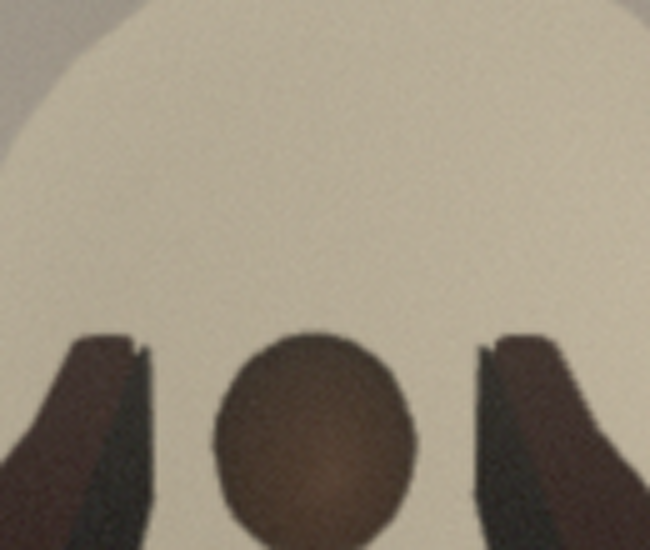

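The fingers now straddle the nutmeg with no floor contact, so I close.

Run:
```python
from h import *
command_gripper(0.0);print(get_grip_width()*88,get_ft_force())
p=get_tcp_pos();movel([p[0],p[1],.10],v=.15);print(get_grip_width()*88,get_time())
save(read_camera("wrist"),"w4",None,1.5)
```

```text
21.892656707143775 [ 0.27940445 -0.44935957  0.22990886]
21.83004891499165 16.65
```

View pics/w4.png

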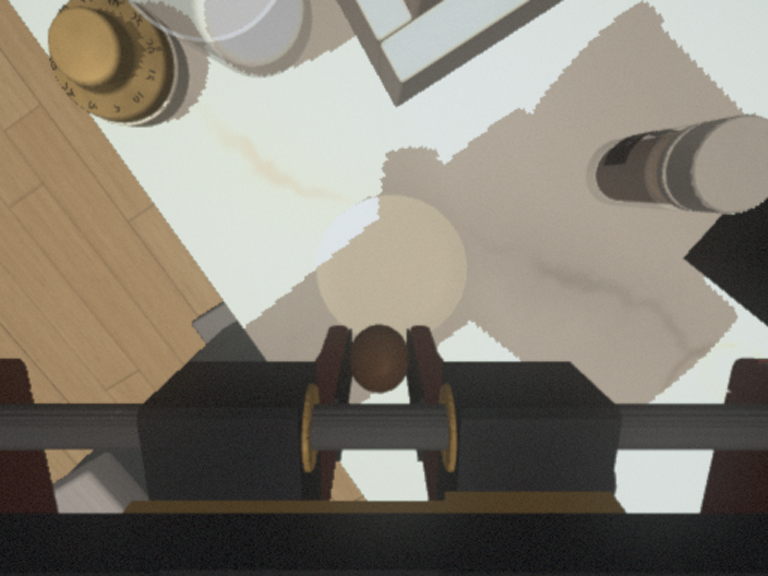

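Nutmeg held, 21.8 mm wide. Next I carry it to the grinder.

Run:
```python
from h import *
q=down(np.deg2rad(59.5)); x,y=.5738,-.2458
move_pose([x,y,.17],q)
save(read_camera("wrist"),"w5",None,1.5);print(get_grip_width()*88)
print(movel([x,y,.075],v=.1,until_force=4),get_tcp_pos(),get_ft_force(),get_time())
save(read_camera("scene"),"s5",(240,140,330,210),8)
```

```text
22.148347523534824
False [ 0.57433698 -0.24602462  0.07566043] [ 0.77804733 -0.95655196  0.27200332] 19.8833
```

View pics/w5.png

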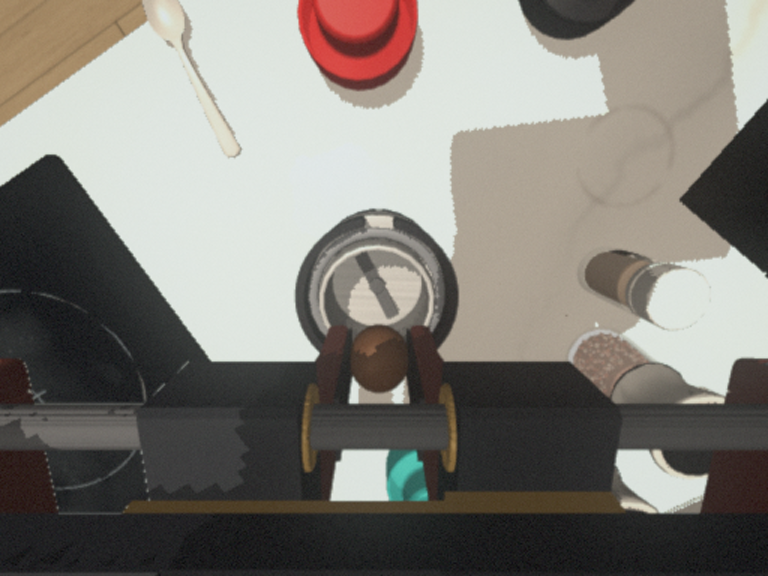

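View pics/s5.png

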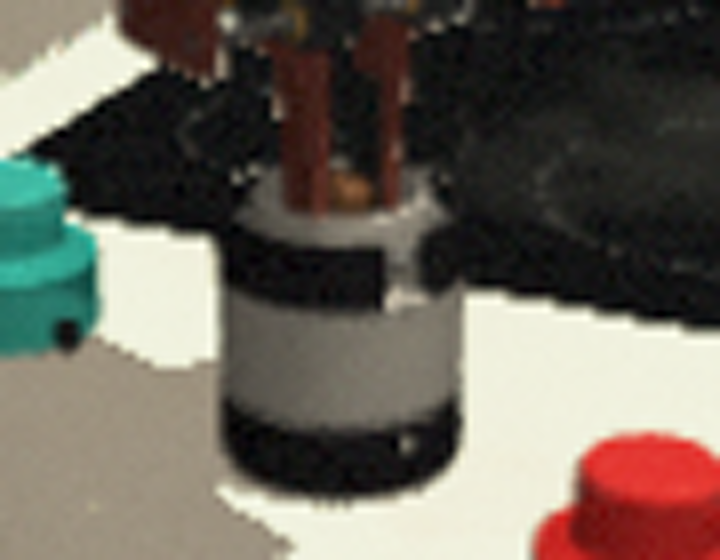

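The fingers are over the cup with the nutmeg just inside. I release with a small opening, lift, and check.

Run:
```python
from h import *
p=get_tcp_pos()
movel([p[0],p[1],.067],v=.1,until_force=4)
command_gripper(.36)
p=get_tcp_pos();movel([p[0],p[1],.206],v=.25)
command_gripper(1.0)
save(read_camera("wrist"),"w6",(170,110,340,245),4);print(get_ft_force(),get_time(),get_tcp_pos())
```

```text
[0.25909755 0.49196359 0.46956012] 22.325 [ 0.57444961 -0.24608235  0.2060292 ]
```

View pics/w6.png

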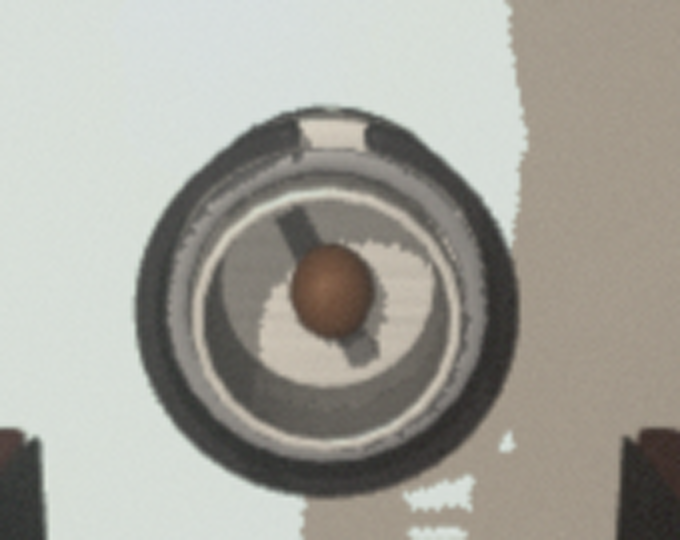

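The nutmeg lies in the cup. For the lid I go down onto its shoulder with a light force guard to find the tip height, then back off and grip the crown.

Run:
```python
from h import *
q=down(np.deg2rad(93.1)); x,y=.4615,-.0155
move_pose([x,y,.10],q)
command_gripper(.77)
movel([x,y,.035],v=.15)
save(read_camera("wrist"),"w7",(170,130,340,265),4)
print(movel([x,y,.002],v=.03,until_force=2.5),get_tcp_pos(),get_ft_force(),get_time())
save(read_camera("wrist"),"w8",(170,130,340,265),4)
save(read_camera("scene"),"s8",(240,190,340,260),8)
```

```text
True [ 0.46127087 -0.01548151  0.0066503 ] [-1.17015657 -0.47699518  6.98892875] 25.4417
```

View pics/w8.png

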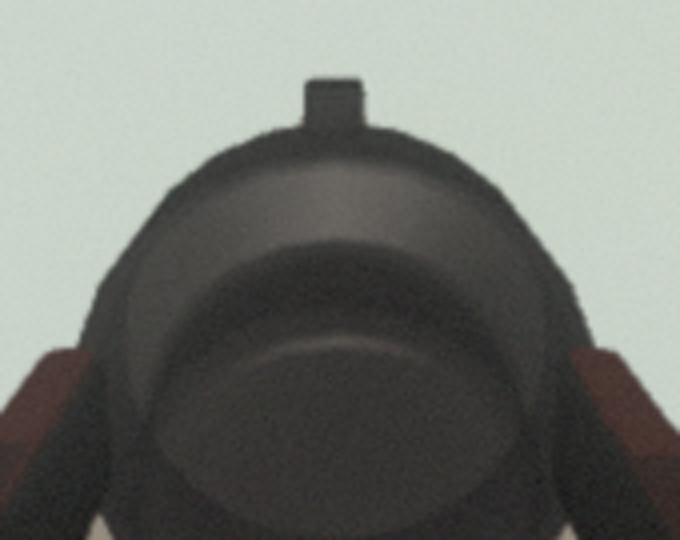

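View pics/s8.png

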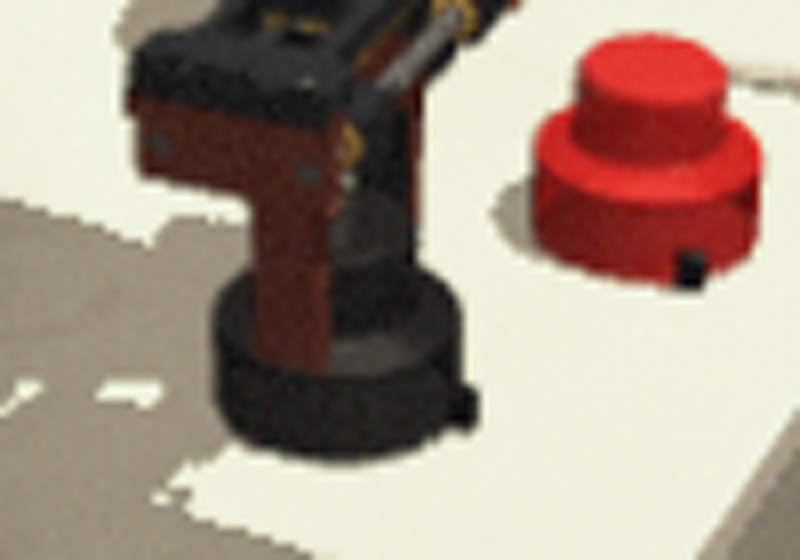

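Shoulder contact came at TCP z = 0.0067, so the tips are about 28 mm behind the TCP. I raise 3 mm, grip, lift and look.

Run:
```python
from h import *
p=get_tcp_pos();movel([p[0],p[1],.010],v=.05);wait(.1)
z0=get_tcp_pos()
command_gripper(0.0);print("w",get_grip_width()*88,z0,get_ft_force())
p=get_tcp_pos();movel([p[0],p[1],.10],v=.15);wait(.2)
p,q=get_tcp_pos(),get_ee_rot();im=read_camera("wrist");np.savez("h.npz",p=p,q=q,im=im)
im2=(255*(im/255.)**.5).astype(np.uint8)
save(im2,"w9",(170,130,340,265),4);print(get_grip_width()*88,p,q,get_ft_force(),get_time())
K,T=camT("wrist",p,q);print(w2p(K,T,p))
```

```text
w 53.5775519300692 [ 0.46116088 -0.015474    0.00985133] [-0.51334601  0.13078925 -1.3343579 ]
54.001019944404135 [ 0.46043436 -0.01543424  0.09905963] [-0.00125866  0.68773071  0.72596404 -0.00104446] [-0.63280494  0.56036342 -0.27842577] 27.2667
[251.98384669 219.41190147]
```

View pics/w9.png

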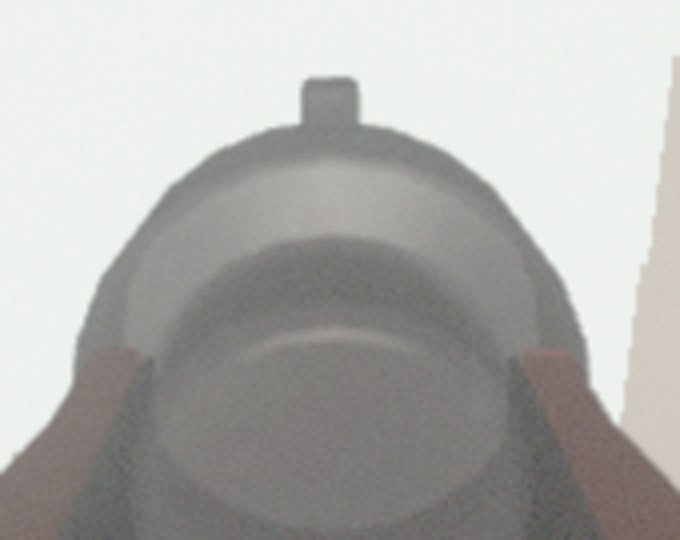

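```bash
cat > fit2.py <<'E'
import io,contextlib
with contextlib.redirect_stdout(io.StringIO()): from fit import *
d=np.load("h.npz");p=d["p"];K,T=load("h")
z0=p[2]-.00985
ob=m(75,588,121,500,170,130,4)[:3]
f=lambda s:(ext(np.r_[circ(K,T,s[:2],.083,z0+.03),circ(K,T,s[:2],.083,z0)])-ob)[:2] if 0 else (ext(np.r_[circ(K,T,s[:2],.083,z0+.032),circ(K,T,s[:2],.083,z0)])[:3]-ob)
r=least_squares(f,p[:2]);print("lid",r.x,r.fun.round(2))
Rm=R.from_quat(np.roll(d["q"],-1)).as_matrix()
tl=Rm.T@np.r_[r.x-p[:2],0];print("lid ctr in tool mm",tl*1e3)
for zz,v in ((.0,79),(.014,79)):
    P=p2w(K,T,[cv(330,170,4),cv(v,130,4)],z0+zz);dd=P[:2]-r.x
    print("rib",np.hypot(*dd),np.rad2deg(np.arctan2(*dd[::-1])))
ax=Rm[:,0];print("tool x yaw",np.rad2deg(np.arctan2(ax[1],ax[0])),Rm[:,2])
E
python3 fit2.py
```

```text
lid [ 0.46092875 -0.01506618] [-1.29  1.29  0.16]
lid ctr in tool mm [ 0.34079962  0.51356699 -0.00153473]
rib 0.04900558804403991 -176.66606786368828
rib 0.05029313406910727 -176.667156224871
tool x yaw 93.09833327089815 [-3.26409933e-03  2.14746385e-04 -9.99994650e-01]
```

Run:
```python
from h import *
q=down(np.deg2rad(57.43)); tx,ty=.5741,-.2471
p=get_tcp_pos();movel([p[0],p[1],.165],v=.2)
move_pose([tx,ty,.165],q)
movel([tx,ty,.133],v=.1);wait(.3)
p=get_tcp_pos();ax=R.from_quat(np.roll(get_ee_rot(),-1)).as_matrix()[:,0]
print(p,np.rad2deg(np.arctan2(ax[1],ax[0])),get_grip_width()*88,get_ft_force(),get_time())
im=read_camera("wrist");im2=(255*(im/255.)**.5).astype(np.uint8)
save(im2,"w10",(170,130,340,265),4)
save(read_camera("scene"),"s10",(240,130,340,210),7)
save(read_camera("top"),"t10",(300,140,400,240),6)
```

```text
[ 0.57443377 -0.24724391  0.13359979] 57.429829790888014 53.35296700775816 [ 0.17731322 -0.39761125 -0.69198466] 29.5167
```

View pics/w10.png

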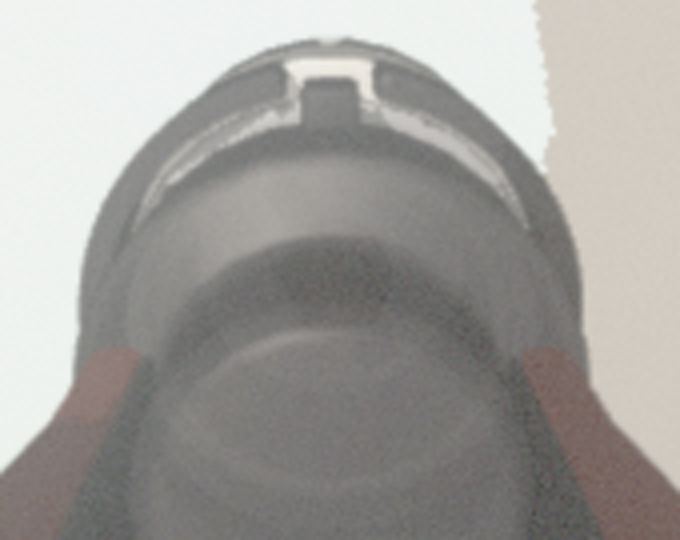

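View pics/s10.png

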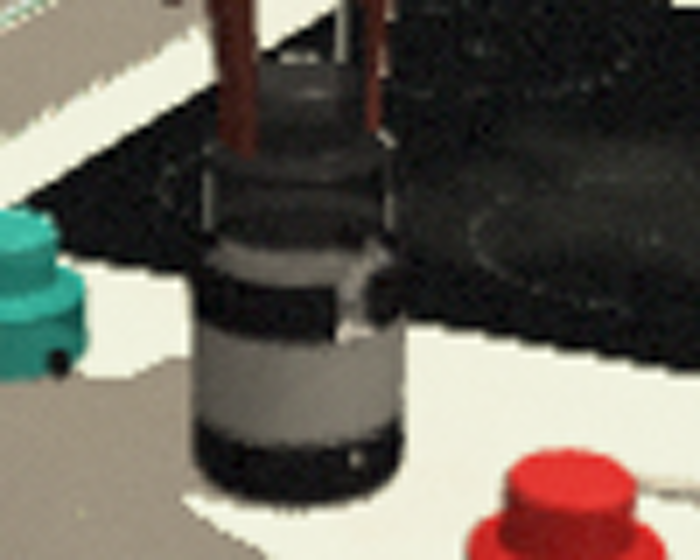

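The rib (columns 302–358) sits centred over the notch (288–374). I lower slowly to find the ring.

Run:
```python
from h import *
p=get_tcp_pos()
tx,ty=.5740,-.2471
f0=np.mean([get_ft_force() for _ in range(5)],0)
print(movel([tx,ty,.118],v=.03,until_force=3),get_tcp_pos(),get_ft_force()-f0)
for z in (.115,.1135,.112,.1105):
    r=movel([tx,ty,z],v=.012,until_force=3)
    wait(.1);F=np.mean([(get_ft_force(),wait(.01))[0] for _ in range(8)],0)-f0
    print(z,r,get_tcp_pos().round(5),F.round(2),(get_ft_torque()).round(2),get_time())
    if F[2]>2.2: break
im=read_camera("wrist");im2=(255*(im/255.)**.5).astype(np.uint8)
save(im2,"w11",(170,130,340,265),4)
save(read_camera("scene"),"s11",(240,130,340,210),7)
```

```text
False [ 0.57399703 -0.24711532  0.11787192] [ 1.09889614  0.49171832 -0.83282301]
0.115 False [ 0.57402 -0.24714  0.11507] [ 0.81  0.62 -0.32] [ 0.04 -0.14  0.01] 30.8833
0.1135 False [ 0.57403 -0.24712  0.1135 ] [ 0.64  0.46 -0.51] [ 0.01 -0.15  0.01] 31.325
0.112 False [ 0.57399 -0.24707  0.11199] [ 0.8   0.48 -0.18] [-0.01 -0.06  0.01] 31.7667
0.1105 True [ 0.57399 -0.24709  0.1105 ] [ 1.77 -0.18  3.6 ] [-0.03 -0.32  0.02] 32.1417
```

View pics/w11.png

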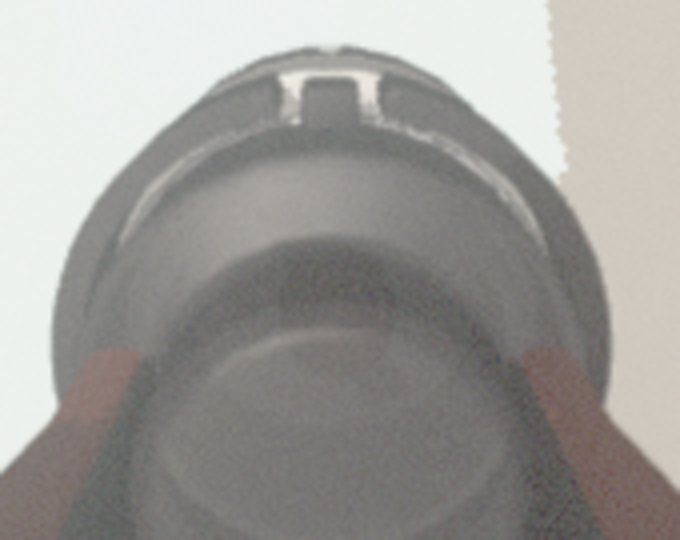

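View pics/s11.png

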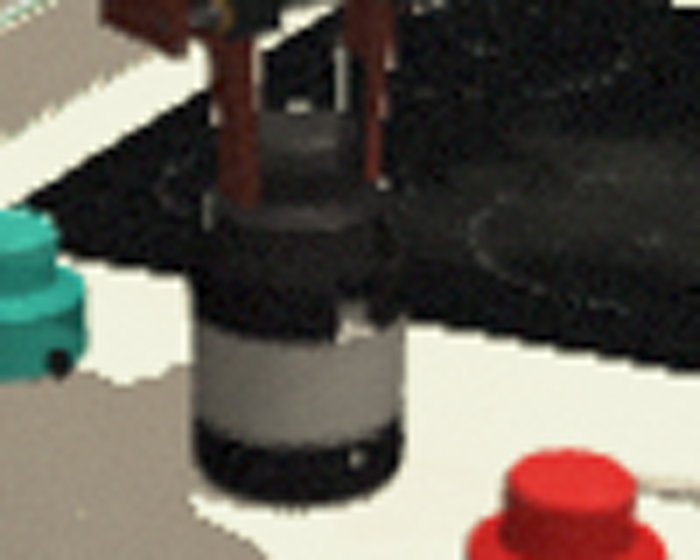

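Ring contact came near TCP z = 0.111 with the rib in the notch. I press in steps and log the force.

```bash
cat > press.py <<'E'
from h import *
import sys
tx,ty=.5740,-.2471
def F(n=25):
    return np.mean([(get_ft_force(),wait(.01))[0] for _ in range(n)],0)
for z in map(float,sys.argv[1:]):
    movel([tx,ty,z],v=.012); wait(.1)
    print(z,get_tcp_pos().round(5),F().round(2),get_ft_torque().round(2),round(get_grip_width()*88,2),get_time())
E
python3 press.py .109 .1075 .106
python3 - <<'E'
from h import *
im=read_camera("wrist");im2=(255*(im/255.)**.5).astype(np.uint8)
save(im2,"w12",(210,130,300,190),8)
E
```

```text
0.109 [ 0.57397 -0.2471   0.10899] [ 0.44 -0.12  3.76] [ 0.04 -0.17 -0.03] 53.88 32.8
0.1075 [ 0.57398 -0.24711  0.10754] [-0.24 -0.15  4.61] [ 0.05 -0.14  0.01] 53.57 33.3833
0.106 [ 0.57398 -0.24713  0.10613] [-0.53  0.26  5.73] [ 0.06 -0.05 -0.  ] 53.79 33.9667
```

View pics/w12.png

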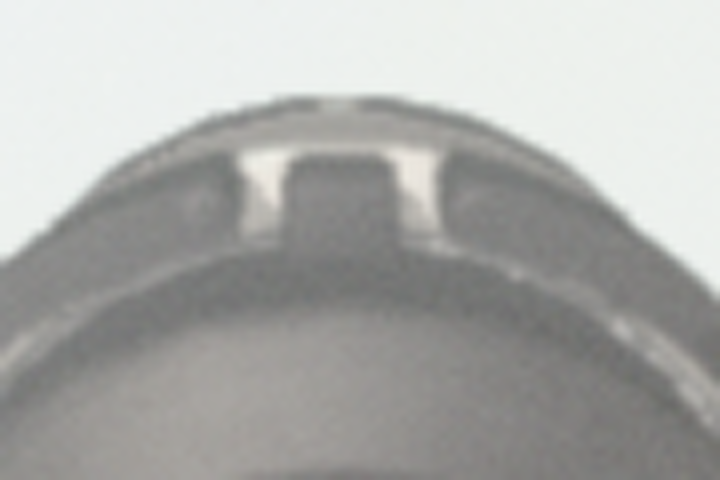

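```bash
python3 press.py .105
python3 - <<'E'
from h import *
a=np.array([(get_ft_force(),wait(.02))[0] for _ in range(60)]);print(a.mean(0),a.std(0),get_tcp_pos(),get_time())
p,q=get_tcp_pos(),get_ee_rot();im=read_camera("wrist");np.savez("f.npz",p=p,q=q,im=im)
im2=(255*(im/255.)**.5).astype(np.uint8)
save(im2,"w13",(210,130,300,190),8)
save(read_camera("scene"),"s13",(240,130,340,210),7)
save(read_camera("top"),"t13")
E
```

```text
0.105 [ 0.57399 -0.24711  0.1052 ] [-0.66  0.13  6.32] [ 0.07 -0.06  0.03] 53.56 34.575
[-0.64675815  0.15348558  6.38872627] [0.50832011 0.4607093  0.51746735] [ 0.57401753 -0.24712693  0.10521179] 35.575
```

View pics/w13.png

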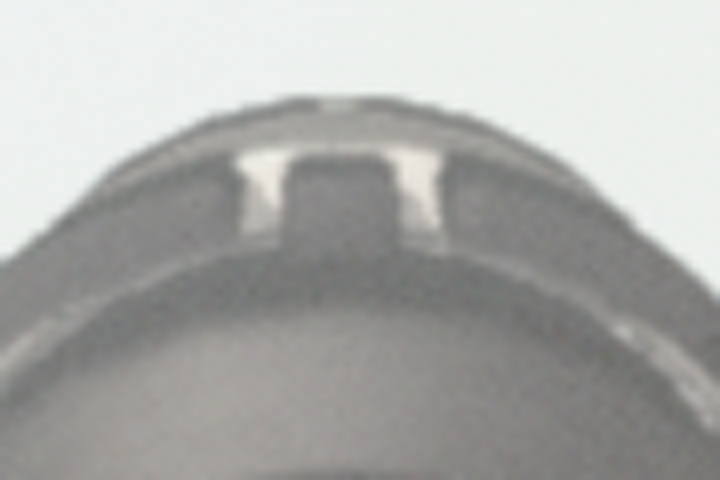

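View pics/s13.png

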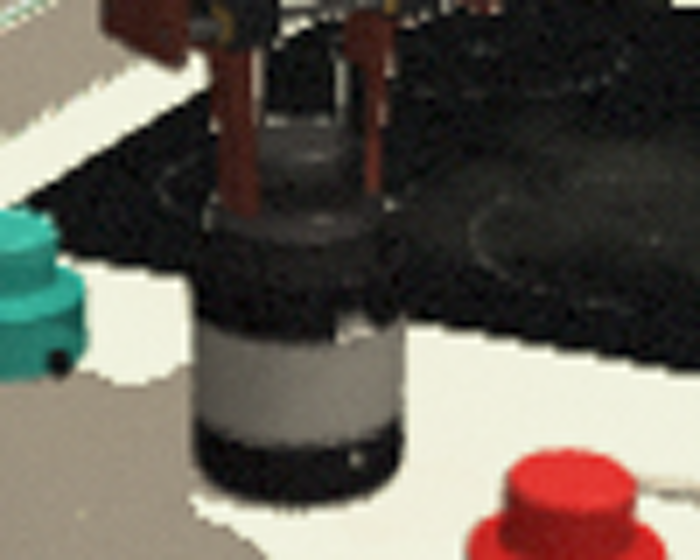

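View pics/t13.png

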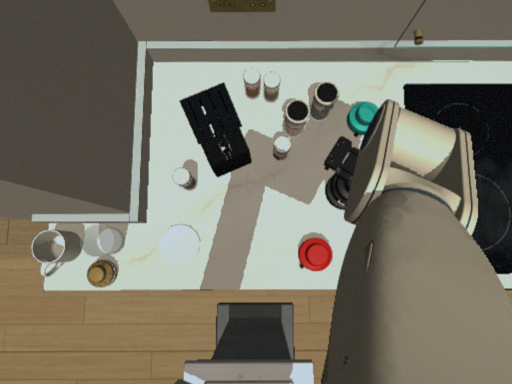

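The force reads about 7.3 N including the lid's weight, so 5.4–5.6 mm. Contact height gives 5.9 mm. I nudge down slightly and hand in.

```bash
python3 press.py .1047
python3 - <<'E'
from h import *
a=np.array([(get_ft_force(),wait(.02))[0] for _ in range(40)]);print(a.mean(0),get_tcp_pos(),get_grip_width()*88,get_time())
job_done()
E
```

```text
0.1047 [ 0.57402 -0.24713  0.10496] [-0.8  0.2  6.7] [0.08 0.   0.03] 53.61 36.2833
[-0.75777187  0.13409379  6.65002072] [ 0.57403274 -0.24711331  0.10495297] 53.34512793250202 36.95
the job is handed in; nothing more can be done
```

The nutmeg is in the grinder cup and the dark lid is on, with its rib in the notch. The arm is still gripping the lid and holding it pressed about half way. I handed the job in at 37 s.

- **Press depth:** The push averages about 7.6 N (6.65 N measured plus the lid's weight), which gives about 5.8 mm of travel. Measured from where the lid touched the ring it is about 6.1 mm. The nominal grip geometry would put it nearer 6.9 mm. All are close to the 6 mm target and well short of the 12 mm stop. No camera view was sharp enough to confirm that the rib's top is level with the rim.
- **Nutmeg:** I saw it in the cup before fitting the lid. The first grasp closed above it, because the fingertips are about 28 mm behind the reported tool point. The second grasp, lower down, held.
- **Rib in the notch:** The last wrist picture shows the rib in the notch, roughly centred, with space on both sides.
- **Surroundings:** In the last top view the two spice jars look unmoved. The arm hid the teaspoon in that picture; the last wrist view that shows it, from before the nutmeg was dropped in, has it in place. The arm did not go near it after that.
- **Camera disagreement:** The top and wrist cameras put the grinder about 5 mm apart. I used the wrist measurement, and the lid went into the well without catching.

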